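# Tip ink sticks from a flap-fronted caddy into a tray

### The job

Bring the white tray under the mouth of the tilting wooden caddy, centred on the spot in front of it, then push the caddy's bar to tip it just far enough (never past 50 degrees) that its flap swings open and all three ink sticks slide into the tray and none onto the table. Then let the caddy back down gently, without dropping it, until it sits level with its flap shut, leaving the tray and the sticks in it there. Do not shift or knock over the bottle, the brush pot or the yellow pack beside the work.

Things in the scene. Friction and masses are not known exactly. Their poses are not given: they have to be found in the camera images.
- cradle: Fixed brown wooden cradle of the caddy: two posts 98 mm high (24 mm deep along x, outer faces at y = +-64 mm), foot plate 128 mm wide from x = -12 to +93 mm. Origin: on the table straight below the axle, midway between the posts; z up. The caddy's mouth faces the cradle's -x (sticks leave that way), its back +x. The mouth is turned roughly to world -y.
- spot (a point): Point on the table where the tray's centre belongs (within 2 cm): 110 mm from the axle along the cradle's -x, 50 mm beyond the mouth's lip; axes as the cradle. A tray squared to the cradle then has its near edge 13 mm in front of the posts, under the lip.
- caddy (a joint): Tilt of the caddy, rad: 0 level on its back stop, grows as its bar is pushed to the cradle's -x (mouth sinks, back rises). Axle along the cradle's y, 80 mm above the cradle's origin. 0.6 kg with a steel weight at its back; let go, it falls back by its weight, following a retreating finger. About 1 to 4 N at the bar. Sticks slide at about 0.3 to 0.6 rad; past 0.87 is too far, falling faster than 4 rad/s is a drop.
- caddy_bar (a point): Centre of the steel push bar above the caddy: round, 12 mm thick, 94 mm long along the cradle's y, on an 8 mm upright rod at each end. It moves with the caddy; at level it is 20 mm behind the axle (cradle +x) and 135 mm above it (215 mm above the table), 81 mm above the box's clear top. Room behind (cradle +x) and above.
- lip (a point): Middle of the lip of the caddy's mouth (front edge of its floor), 60 mm in front of the axle, 80 mm above the table at level. The light wooden caddy is a box 152 mm long, 104 mm wide, 54 mm high above its 6 mm floor, from this lip to 92 mm behind the axle (106 with a steel weight), with a clear top. Moves with the caddy.
- flap (a joint): Angle in rad of the wooden flap (98 x 46 mm, 30 g) hung from the upper edge of the mouth: 0 shut against the mouth, grows as it swings outward. It hangs by its weight, so it opens by itself as the caddy tips and shuts as it comes back level.
- tray: Loose white ceramic tray, square 170 x 170 mm, 30 mm high, open top, walls 8 mm thick, floor 8 mm thick, 0.45 kg; origin at the centre of its underside, x and y along its sides, z up. It can be pinched by a wall from above, or pushed.
- stick0: Black ink stick with a brass-coloured mark, 75 x 20 x 11 mm, 30 g (one of three alike), lying in the caddy on its floor, crosswise to the slide, one behind another; origin at the centre of its underside, y along its length.
- stick1: Black ink stick with a brass-coloured mark, 75 x 20 x 11 mm, 30 g (one of three alike), lying in the caddy on its floor, crosswise to the slide, one behind another; origin at the centre of its underside, y along its length.
- stick2: Black ink stick with a brass-coloured mark, 75 x 20 x 11 mm, 30 g (one of three alike), lying in the caddy on its floor, crosswise to the slide, one behind another; origin at the centre of its underside, y along its length.
- bottle: Bystander, not to be moved: clear bottle with a blue cap, 64 mm across, 200 mm high; origin at the centre of its underside.
- brush_pot: Bystander, not to be moved: blue pot with brushes, 80 mm across, 110 mm high, 235 mm with the brushes; origin at the centre of its underside.
- tissue_pack: Bystander, not to be moved: yellow pack, 100 x 180 x 60 mm; origin at the centre of its underside.

How it is judged:
On the way, in this order (a step that is already met when the one before it is completed fails the run):
1. the tray stands under the mouth, its centre within 25 mm of the spot, at rest, the caddy still level (horizontal distance between tray and spot below 0.025 m and linear speed of tray below 0.02 m/s and height (world z) of tray below 0.004 m and value of joint caddy below 0.1 rad), for 0.2 s.
2. the caddy is tipped and its flap has swung open (value of joint caddy above 0.25 rad and value of joint flap above 0.15 rad), for 0.1 s.
At the end, for the whole second after the job is handed in: All three sticks lie at rest in the tray (centres within 75 mm of its centre along each side, less than 40 mm above its underside), the tray stands flat on the table within 40 mm of the spot, the caddy is back level (under 0.05 rad) and its flap shut (under 0.12 rad) (x of stick0 in the frame of tray between -0.075 and 0.075 m and y of stick0 in the frame of tray between -0.075 and 0.075 m and z of stick0 in the frame of tray between 0 and 0.04 m and x of stick1 in the frame of tray between -0.075 and 0.075 m and y of stick1 in the frame of tray between -0.075 and 0.075 m and z of stick1 in the frame of tray between 0 and 0.04 m and x of stick2 in the frame of tray between -0.075 and 0.075 m and y of stick2 in the frame of tray between -0.075 and 0.075 m and z of stick2 in the frame of tray between 0 and 0.04 m and linear speed of each of stick0, stick1, stick2, tray below 0.02 m/s and horizontal distance between tray and spot below 0.04 m and angle between tray's own z axis and vertical below 0.05 rad and height (world z) of tray below 0.004 m and value of joint caddy below 0.05 rad and value of joint flap below 0.12 rad); the robot touches nothing.
It fails at once if the caddy is tipped past 50 degrees (0.9 rad allowed for) (value of joint caddy above 0.9 rad).
It fails at once if the caddy is dropped: it falls back faster than 4 rad/s (velocity of joint caddy below -4 rad/s).
It fails at once if an ink stick falls onto the table beside the tray ((height (world z) of stick0 below 0.03 m and (x of stick0 in the frame of tray below -0.09 m or x of stick0 in the frame of tray above 0.09 m or y of stick0 in the frame of tray below -0.09 m or y of stick0 in the frame of tray above 0.09 m)) or (height (world z) of stick1 below 0.03 m and (x of stick1 in the frame of tray below -0.09 m or x of stick1 in the frame of tray above 0.09 m or y of stick1 in the frame of tray below -0.09 m or y of stick1 in the frame of tray above 0.09 m)) or (height (world z) of stick2 below 0.03 m and (x of stick2 in the frame of tray below -0.09 m or x of stick2 in the frame of tray above 0.09 m or y of stick2 in the frame of tray below -0.09 m or y of stick2 in the frame of tray above 0.09 m))).
It fails at once if the bottle, the brush pot or the yellow pack is moved more than 30 mm (distance of any of bottle, brush_pot, tissue_pack from where it was at the start of the episode above 0.03 m).
It also fails if it takes over 72 s, if anything falls off the work surface, if the arm or the gripper's body presses on something with over 40 N, if the wrist force passes 120 N, or if a joint passes its speed limit or range.

### The arm

A 6-joint arm with a two-finger parallel gripper is mounted at the origin on the work surface. World frame = base frame: x ahead of the robot, y to its left, z up, the work surface at z = 0. Lengths are in m, angles in rad, forces in N, time in s.
With the tool pointing down it reaches from about 0.35 to 0.85 m from the base axis. Payload 8.1 kg.
Tool frame: the origin (TCP) lies at the centre of the arm's flange, where the gripper is bolted on; the fingertips stand 186 mm ahead of it and the grasp point (between the pads) lies 167 mm ahead of it (robot.grasp_offset is the distance from the TCP to the grasp point, in m); z points along the fingers, y is the line along which they close (so a half turn about z gives the same grasp; the last joint's range is limited). The gripper opens to 93 mm and grips with 3 to 60 N. Pads are 15 mm wide; open, the fingers measure 128 mm over their backs; the gripper's body (75 mm by 188 mm) begins 65 mm behind the grasp point.
Start: joints at [-1.209, 0.13, 1.488, -0, 1.523, -0.085], TCP at [0.259, -0.541, 0.405] pointing down, gripper open.
Joint ranges: [-2.96, 2.96], [-0.89, 2.26], [0.02, 2.5], [-1.34, 4.48], [0, 2.73], [-2.66, 2.66]. Speed limits (rad/s): [2.39, 2.39, 2.79, 3.14, 3.14, 3.14].

### API

Orientations are given as a rotation vector (axis times angle).
In Python, from plant import robot gives the robot as it stands.
- The arm moves only by the tool drive_tool, never from a script. Its argument "moves" is one flat list of numbers, 7 for each row, row after row: the finger opening in mm, from 0 to 93, then the shift along the tool's x, y, z in mm, then the turn, a rotation vector about the tool's x, y, z in degrees. A call has 1 to 8 rows; each row shifts and turns the commanded pose from where the row before left it, along the tool's axes as they then stand; what a row does not reach is not made up. A row lasts 1/10 s, in which the tool goes at most 50 mm and 8.59 degrees, less where a joint would pass 70% of its speed; a pose out of reach is approached as far as the arm can. A call is refused whole if a number of a shift passes 50 or a number of a turn 8.59, either way. A call with a gripper value outside its range is refused whole. The fingers move at their own pace and stop on an object; "grip_force" is the grip in N (left out, the last holds). Time passes only in rows, so rows that do not move let the fingers close. It gives the time, the measured TCP pose, the force, the opening and the grip force at its end, in the units of the state.
- robot.read_state(): the state, without advancing time (a new reading comes with each control period).
- robot.read_camera(name): name is "scene" or "top"; returns a dict with "color" (480x640x3 uint8, red, green, blue), "depth" (480x640 float32, m along the optical axis (not along the pixel's ray), 0 where there is no reading), "mtx" (3x3 intrinsics, pixels), "dist_coeffs" ([k1, k2, p1, p2, k3] as OpenCV has them; the pictures are not rectified), "R" (3x3) and "t" (3): a world point X has camera coordinates R X + t. Camera axes: x right, y down, z forward; pixel columns grow to the right and rows downward; lengths in m; the calibration is good to about 2 mm. A picture is of the moment at which its call begins.
- robot.close_job(): hands the job in; it is judged then, once.
The state is a dict: "t": time; "q": joint angles; "dq": joint speeds; "joint_torque": joint torques, N m; "tool_pos": TCP position; "orientation": TCP orientation; "force": force on the tool from outside, world axes, zero at the start; "wrist_torque": the same for the moment, N m; "opening": finger opening in m; "gripper_force": force on a finger pad.
Only numpy, scipy, OpenCV 4.12 (cv2) and the standard library are available. Lean on these libraries where they do the work, as an engineer would, in place of code of your own. Each camera call takes 0.05 s, during which the arm holds its last target. There are 200 camera calls.

## Working session

There is one attempt and no reset: what is moved stays moved. The work goes in short steps, Python scripts to look and compute and a tool call to move; the robot and the scene stay as the last step left them, time stands still between calls to the robot, and variables do not carry over. Pictures are saved under pics/ and viewed, at most 10 in all, crops included, and the job is handed in when it is done.

Besides the shell and the picture viewer there is one more tool, called after "Call:" by a JSON object that holds its "api" and its "payload", one argument or row to a line. drive_tool: Moves the arm, as the interface text tells. Its arguments: {"type":"object","properties":{"moves":{"type":"array","items":{"type":"number"}},"grip_force":{"type":"number"}},"required":["moves"]}

```bash
mkdir -p pics; python3 - <<'E'
from plant import robot
import cv2,numpy as np,pickle
d={}
for n in("scene","top"):
    c=robot.read_camera(n);d[n]=c
    cv2.imwrite(f"pics/{n}0.png",c["color"][:,:,::-1]); print(n,c["mtx"].tolist(),c["dist_coeffs"],c["R"].round(3).tolist(),c["t"])
pickle.dump(d,open("c0.pkl","wb"))
s=robot.read_state();print(s)
E
```

```text
scene [[468.05977393259604, 0.0, 319.15591980504496], [0.0, 468.05977393259604, 242.01283453981654], [0.0, 0.0, 1.0]] [-0.06417123  0.          0.          0.          0.        ] [[0.739, 0.673, 0.019], [0.403, -0.42, -0.813], [-0.54, 0.609, -0.581]] [-0.37132998 -0.10767326  1.61563906]
top [[464.1529657564445, 0.0, 324.52586640542387], [0.0, 464.1529657564445, 245.01802130128524], [0.0, 0.0, 1.0]] [0.02217526 0.         0.         0.         0.        ] [[-0.001, -1.0, 0.011], [-0.992, -0.0, -0.124], [0.124, -0.011, -0.992]] [-0.04856724  0.54276086  1.05967625]
{'t': 0.1, 'q': array([-1.20938358e+00,  1.31071969e-01,  1.48918804e+00, -1.38473434e-05,
        1.52299434e+00, -8.54233473e-02]), 'dq': array([-0.00168559, -0.00254851, -0.00253003, -0.00126243, -0.00033048,
        0.00261443]), 'joint_torque': array([ 9.66940388e-04, -5.61343002e+01, -4.93093729e+01,  7.70218461e-02,
        2.92198785e-02, -4.38416646e-05]), 'tool_pos': array([ 0.25919882, -0.54089052,  0.40379056]), 'orientation': array([-3.06190758e+00, -6.95700627e-01,  3.80371049e-04]), 'force': array([-0.21046372,  0.66936326, -0.94514876]), 'wrist_torque': array([ 0.0603212 , -0.03316076, -0.03030684]), 'gripper_force': 0.0, 'opening': 0.09352034199039098}
```

View pics/scene0.png

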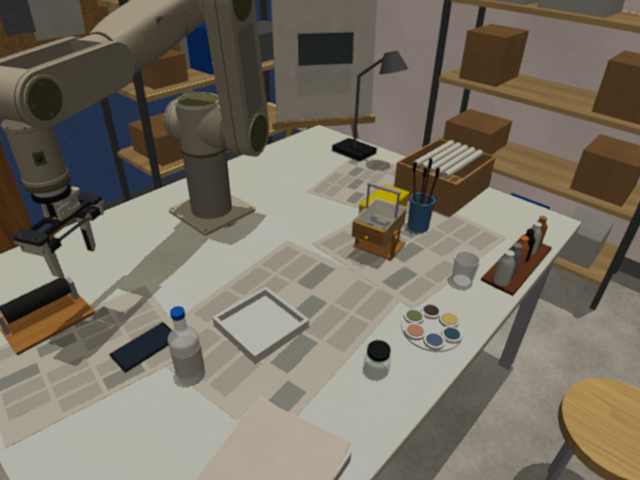

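View pics/top0.png

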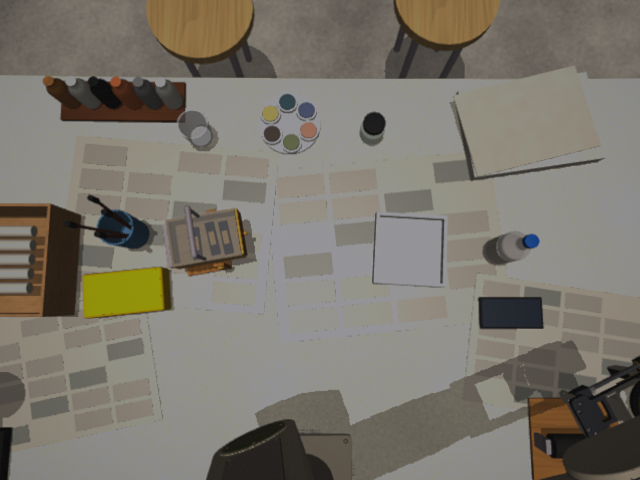

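The top view shows the tray at about (410,250), the caddy at (207,238) with its mouth to the right (world −y) and its bar at (193,230), the brush pot at (120,230), the pack at (125,292) and the bottle at (515,246).

```bash
cat > h.py <<'E'
import numpy as np,cv2
def cloud(c):
    h,w=c["depth"].shape
    u,v=np.meshgrid(np.arange(w),np.arange(h))
    p=cv2.undistortPoints(np.stack([u,v],-1).reshape(-1,1,2).astype(np.float64),c["mtx"],c["dist_coeffs"]).reshape(h,w,2)
    P=np.dstack([p,np.ones((h,w))])*c["depth"][...,None]
    W=(P-np.array(c["t"]))@np.array(c["R"])
    W[c["depth"]==0]=np.nan
    return W
def rect(xy): return cv2.minAreaRect(xy.astype(np.float32))
def ray(c,uv,z):
    p=cv2.undistortPoints(np.array(uv,float).reshape(-1,1,2),c["mtx"],c["dist_coeffs"]).reshape(-1,2)
    d=np.c_[p,np.ones(len(p))]@c["R"]; o=-c["R"].T@c["t"]
    return (o+d*((z-o[2])/d[:,2])[:,None])[:,:2]
E
python3 - <<'E'
import pickle;from h import *
d=pickle.load(open("c0.pkl","rb"));c=d["top"];W=cloud(c);z=W[...,2]
print("table z",np.nanmedian(z[300:330,280:440]))
# tray: depth above table in window
v,u=np.mgrid[:480,:640]
m=(u>350)&(u<470)&(v>190)&(v<310)&(z>.02)&(z<.045)
P=W[m];print("tray",m.sum(),rect(P[:,:2]),np.median(P[:,2]))
# caddy window by height
w=(u>150)&(u<265)&(v>195)&(v<285)
s=d["scene"];WS=cloud(s);vs,us=np.mgrid[:480,:640];ws=(us>340)&(us<408)&(vs>180)&(vs<262)
for n,WW,ww in(("top",W,w),("scene",WS,ws)):
  Z=WW[...,2]
  print(n,np.histogram(Z[ww&(Z>0)],bins=np.arange(0,.26,.02)))
  for lo,hi in((.2,.24),(.125,.15),(.075,.1),(.005,.02)):
    P=WW[ww&(Z>lo)&(Z<hi)]
    if len(P)>5: print(n,lo,hi,len(P),rect(P[:,:2]),P.min(0).round(3),P.max(0).round(3))
hsv=cv2.cvtColor(c["color"],cv2.COLOR_RGB2HSV)
for n,a,b,zz in(("yellow",(24,150,120),(34,255,255),.06),("blue",(95,120,60),(115,255,255),None)):
  mm=cv2.inRange(hsv,a,b)>0
  mm&=(u<560)
  if n=="yellow":print(n,rect(W[mm&(z>.05)&(z<.07)][:,:2]))
  else:
    for k in(mm&(u<160),mm&(u>500)): P=W[k];print(n,np.nanmin(P,0),np.nanmax(P,0))
E
```

```text
table z 0.0005994279694492029
tray 1086 ((0.5351535081863403, -0.25185626745224), (0.1702803075313568, 0.17316904664039612), 86.50918579101562) 0.029197545017821323
top (array([4115,   57,  180,  110,  224,  271, 3356,   23,   22,   23,  192,
        143]), array([0.  , 0.02, 0.04, 0.06, 0.08, 0.1 , 0.12, 0.14, 0.16, 0.18, 0.2 ,
       0.22, 0.24]))
top 0.2 0.24 335 ((0.5469869375228882, 0.21570667624473572), (0.10507475584745407, 0.012084069661796093), 9.84768009185791) [0.495 0.202 0.2  ] [0.599 0.23  0.225]
top 0.125 0.15 3335 ((0.5488064289093018, 0.21054136753082275), (0.1070270761847496, 0.15677791833877563), 10.009496688842773) [0.483 0.126 0.125] [0.613 0.295 0.148]
top 0.075 0.1 245 ((0.5513964295387268, 0.20790113508701324), (0.16565842926502228, 0.13810551166534424), 89.38691711425781) [0.482 0.125 0.075] [0.62  0.291 0.1  ]
top 0.005 0.02 542 ((0.5601821541786194, 0.23291973769664764), (0.2145550549030304, 0.2715452015399933), 0.7139085531234741) [0.452 0.097 0.005] [0.667 0.37  0.02 ]
scene (array([2001,  134,  354,  271,  309,  294, 1165,   28,   32,   33,  128,
       
[... 340 characters left out ...]
721790045499802, 0.16420236229896545), 9.956962585449219) [0.484 0.124 0.125] [0.614 0.297 0.15 ]
scene 0.075 0.1 369 ((0.5864993333816528, 0.20245260000228882), (0.19526676833629608, 0.09012528508901596), 70.73114013671875) [0.513 0.124 0.075] [0.62  0.309 0.1  ]
scene 0.005 0.02 521 ((0.43454280495643616, 0.3619482219219208), (0.2307138442993164, 0.5079613327980042), 41.178775787353516) [0.188 0.118 0.005] [0.645 0.583 0.02 ]
yellow ((0.4331740736961365, 0.40645015239715576), (0.0973852351307869, 0.17887893319129944), 5.890439510345459)
blue [0.53512171 0.37190879 0.0008473 ] [0.61000529 0.44792853 0.11458206]
blue [ 0.51789486 -0.47414041  0.19397916] [ 0.54440116 -0.44596897  0.20419193]
```

```bash
python3 - <<'E'
import cv2
a=cv2.imread("pics/top0.png")[190:290,150:270];b=cv2.imread("pics/scene0.png")[175:265,335:435]
a=cv2.resize(a,(480,400),interpolation=2)
b=cv2.resize(b,(320,288),interpolation=2)
b=cv2.copyMakeBorder(b,0,112,0,0,0)
cv2.imwrite("pics/crop.png",cv2.hconcat([a,b]))
E
```

```text
(no output)
```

View pics/crop.png

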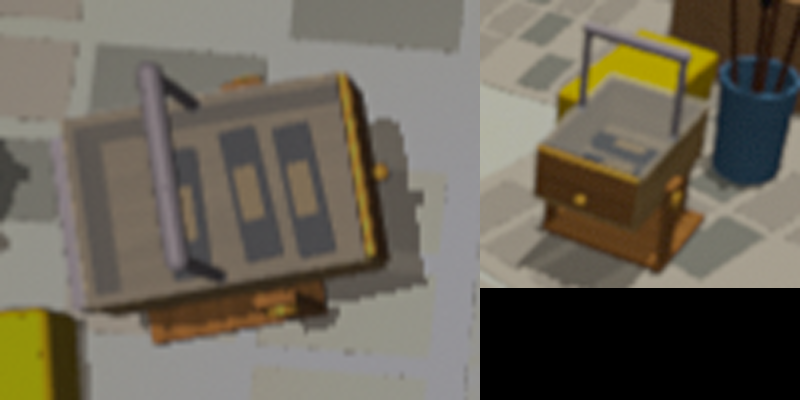

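The close crop shows the three sticks crosswise in the caddy, the bar leaning back behind the axle, and the flap (yellow edge) to world −y. The cradle is yawed so that its +x is about 100° in world, with its origin at about (0.551,0.195). The spot is then about (0.570,0.087). The tray is at (0.535,−0.252), turned −3.5°. I'll pinch its robot-side wall, first turning the tool.

Call:
{"api": "drive_tool", "payload": {
  "moves": [93,0,0,0,0,0,-7.6,93,0,0,0,0,0,-7.6,93,0,0,0,0,0,-7.6,93,0,0,0,0,0,-7.6,93,0,0,0,0,0,-7.6,93,0,0,0,0,0,-7.6,93,0,0,0,0,0,-7.6,93,0,0,0,0,0,-7.7]
}}

```text
t: 0.9
tool_pos: [0.2592, -0.541, 0.4041]
orientation: [-2.282, -2.158, -0.001]
force: [0.6, -0.5, 1.9]
opening: 0.0927
gripper_force: 0.0
```

```bash
cat > g.py <<'E'
import sys,numpy as np
from scipy.spatial.transform import Rotation as R
from plant import robot
def st(target=None):
    s=robot.read_state();M=R.from_rotvec(s["orientation"]).as_matrix()
    yaw=np.degrees(np.arctan2(M[1,0],M[0,0]))
    print("t",round(s["t"],2),"pos",s["tool_pos"].round(4),"yaw",round(yaw,2),"zax",M[:,2].round(3),"F",s["force"].round(1),"op",round(s["opening"],4),"gf",round(s["gripper_force"],1))
    if target is not None: print("shift mm",(1000*M.T@(np.array(target)-s["tool_pos"])).round(1))
if __name__=="__main__": st([float(a) for a in sys.argv[1:]] or None)
E
python3 g.py .452 -.277 .198
```

```text
t 0.9 pos [ 0.2592 -0.541   0.4041] yaw 86.81 zax [-0.     0.001 -1.   ] F [ 0.6 -0.5  1.9] op 0.0927 gf 0.0
shift mm [274.1 177.9 206.3]
```

Call:
{"api": "drive_tool", "payload": {
  "moves": [93,39,25,0,0,0,0,93,39,25,0,0,0,0,93,39,25,0,0,0,0,93,39,25,0,0,0,0,93,39,26,20,0,0,0,93,39,26,30,0,0,0,93,40,26,30,0,0,0,93,0,0,40,0,0,0]
}}

```text
t: 1.7
tool_pos: [0.4499, -0.2838, 0.2922]
orientation: [2.281, 2.156, 0.003]
force: [-0.0, -1.4, -0.9]
opening: 0.093
gripper_force: 0.0
```

```bash
python3 g.py .452 -.277 .198
```

```text
t 1.7 pos [ 0.4499 -0.2838  0.2922] yaw 86.76 zax [ 0.004 -0.001 -1.   ] F [-0.  -1.4 -0.9] op 0.093 gf 0.0
shift mm [ 7.   1.3 94.2]
```

Call:
{"api": "drive_tool", "payload": {
  "moves": [93,0,0,40,0,0,0,93,0,0,30,0,0,0,93,0,0,16,0,0,0,60,0,0,0,0,0,0,30,0,0,0,0,0,0,0,0,0,0,0,0,0,0,0,0,0,0,0,0,0,0,0,0,0,0,0],
  "grip_force": 30
}}

```text
t: 2.5
tool_pos: [0.4475, -0.2877, 0.2068]
orientation: [2.287, 2.151, 0.001]
force: [-0.3, -0.0, -0.2]
opening: 0.0575
gripper_force: 0.0
```

```bash
python3 g.py .452 -.277 .198
```

```text
t 2.5 pos [ 0.4475 -0.2877  0.2068] yaw 86.49 zax [ 0.002 -0.001 -1.   ] F [-0.3 -0.  -0.2] op 0.0575 gf 0.0
shift mm [11.   3.8  8.8]
```

Call:
{"api": "drive_tool", "payload": {
  "moves": [60,11,4,8,0,0,0,40,0,0,0,0,0,0,0,0,0,0,0,0,0,0,0,0,0,0,0,0,0,0,0,0,0,0,0,0,0,0,0,0,0,0,0,0,0,0,0,0,0]
}}

```text
t: 3.2
tool_pos: [0.4517, -0.2767, 0.1976]
orientation: [2.288, 2.152, 0.0]
force: [1.1, 0.4, 0.6]
opening: 0.0165
gripper_force: 0.0
```

```bash
python3 g.py .452 -.277 .198
```

```text
t 3.2 pos [ 0.4517 -0.2767  0.1976] yaw 86.49 zax [ 0. -0. -1.] F [1.1 0.4 0.6] op 0.0165 gf 0.0
shift mm [-0.3  0.3 -0.4]
```

Call:
{"api": "drive_tool", "payload": {
  "moves": [0,0,0,0,0,0,0,0,0,0,0,0,0,0,0,0,0,0,0,0,0,0,0,0,-2,0,0,0,0,0,0,-2,0,0,0]
}}

```text
t: 3.7
tool_pos: [0.4514, -0.2763, 0.2011]
orientation: [-2.287, -2.152, 0.001]
force: [-0.5, 0.1, -3.1]
opening: 0.0076
gripper_force: 30.0
```

```bash
python3 g.py; python3 - <<'E'
import numpy as np
O=np.array([.551,.195]);u=np.array([.173,-.985]);v=np.array([.985,.173])
S=O+.11*u; print("spot",S,"grip",S-.081*v+.03*u)
E
```

```text
t 3.7 pos [ 0.4514 -0.2763  0.2011] yaw 86.5 zax [-0.001  0.001 -1.   ] F [-0.5  0.1 -3.1] op 0.0076 gf 30.0
spot [0.57003 0.08665] grip [0.495435 0.043087]
```

Call:
{"api": "drive_tool", "payload": {
  "moves": [0,5,0,-5,0,0,0,0,25,3,-5,0,0,0,0,40,4,0,0,0,0,0,40,4,0,0,0,0,0,40,4,0,0,0,0,0,40,4,0,0,0,0,0,40,3,0,0,0,0,0,25,2,0,0,0,0]
}}

```text
t: 4.5
tool_pos: [0.491, -0.0207, 0.2117]
orientation: [-2.286, -2.154, -0.001]
force: [0.4, -1.6, -2.9]
opening: 0.0078
gripper_force: 30.0
```

Call:
{"api": "drive_tool", "payload": {
  "moves": [0,0,0,0,0,0,-3.4,0,0,0,0,0,0,-3.4,0,0,0,0,0,0,-3.4,0,0,0,0,0,0,-3.3,0,0,0,0,0,0,0]
}}

```text
t: 5.0
tool_pos: [0.491, -0.0231, 0.2116]
orientation: [-2.018, -2.408, 0.0]
force: [-1.0, -0.9, -3.9]
opening: 0.0077
gripper_force: 30.0
```

```bash
python3 g.py .4954 .0431 .198; python3 - <<'E'
from h import *;from plant import robot
c=robot.read_camera("top");cv2.imwrite("pics/top1.png",c["color"][150:350,130:450,::-1])
W=cloud(c);z=W[...,2];v,u=np.mgrid[:480,:640]
m=(W[...,0]>.4)&(W[...,0]<.68)&(W[...,1]<.12)&(W[...,1]>-.15)&(z>.024)&(z<.055)
print(m.sum(),rect(W[m][:,:2]))
E
```

```text
t 5.0 pos [ 0.491  -0.0231  0.2116] yaw 100.07 zax [-0.  0. -1.] F [-1.  -0.9 -3.9] op 0.0077 gf 30.0
shift mm [64.5 15.9 13.7]
689 ((0.5666607022285461, 0.020204894244670868), (0.1729660928249359, 0.16997751593589783), 9.712213516235352)
```

View pics/top1.png

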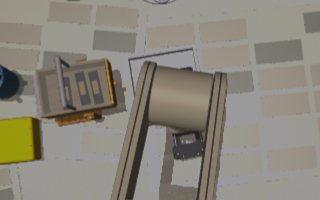

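The tray hangs squared to the caddy (9.7°), centre at (0.566,0.020). I'll move it on to the spot and lower it.

Call:
{"api": "drive_tool", "payload": {
  "moves": [0,15,4,0,0,0,0,0,20,4,0,0,0,0,0,20,4,0,0,0,0,0,9,3,4,0,0,0,0,0,0,5,0,0,0,0,0,0,4,0,0,0,0,0,0,0.5,0,0,0,0,0,0,0,0,0,0]
}}

```text
t: 5.85
tool_pos: [0.4949, 0.0415, 0.1979]
orientation: [-2.02, -2.405, 0.0]
force: [0.1, -0.4, -1.1]
opening: 0.0076
gripper_force: 30.0
```

```bash
python3 g.py .4954 .0431 .198
```

```text
t 5.85 pos [0.4949 0.0415 0.1979] yaw 99.94 zax [-0. -0. -1.] F [ 0.1 -0.4 -1.1] op 0.0076 gf 30.0
shift mm [ 1.5  0.8 -0.1]
```

Call:
{"api": "drive_tool", "payload": {
  "moves": [30,0,0,0,0,0,0,40,0,0,0,0,0,0,40,0,0,0,0,0,0,40,0,0,0,0,0,0,40,0,0,-20,0,0,0,40,0,0,-40,0,0,0,20,0,0,-45,0,0,0,0,0,0,-45,0,0,0]
}}

```text
t: 6.65
tool_pos: [0.4945, 0.0422, 0.3494]
orientation: [-2.019, -2.406, 0.001]
force: [1.4, 1.0, 0.1]
opening: 0.0285
gripper_force: 0.0
```

Call:
{"api": "drive_tool", "payload": {
  "moves": [0,0,0,-45,0,0,0,0,0,0,-45,0,0,0,0,-10,-20,-15,0,0,0,0,0,-40,0,0,0,0,0,0,-40,0,0,0,0,0,0,0,0,0,0,0]
}}

```text
t: 7.25
tool_pos: [0.3951, 0.0146, 0.4534]
orientation: [2.019, 2.405, 0.0]
force: [0.7, 0.2, 0.1]
opening: 0.0004
gripper_force: 0.0
```

```bash
cat > look.py <<'E'
import sys
from h import *;from plant import robot
c=robot.read_camera("top");W=cloud(c);z=W[...,2]
O=np.array([.551,.195]);
D=W[...,:2]-O; X=D@np.array([-.173,.985]);Y=D@np.array([-.985,-.173])
m=(X<-.015)&(X>-.25)&(abs(Y)<.15)&(z>.024)&(z<.036)
r=rect(W[m][:,:2]);print("tray",m.sum(),r,"spot off mm",1000*(np.array(r[0])-[.570,.0867]))
b=(abs(Y)<.06)&(X>-.15)&(X<.08)&(z>.155)&(z<.235)
P=np.c_[X[b],Y[b],z[b]]; 
b2=(abs(P[:,1])<.035)
if b2.sum()>5:
  p=np.median(P[b2],0);print("bar n",b2.sum(),p.round(4),"ends Y",P[:,1].min().round(3),P[:,1].max().round(3),"tilt",np.arctan2(-p[0],p[2]-.005-.08)+np.arctan2(20,135))
if len(sys.argv)>1: cv2.imwrite("pics/"+sys.argv[1],cv2.resize(c["color"][150:350,130:450,::-1],(640,400)))
E
python3 g.py;python3 look.py top2.png
```

```text
t 7.25 pos [0.3951 0.0146 0.4534] yaw 99.97 zax [ 0.001 -0.    -1.   ] F [0.7 0.2 0.1] op 0.0004 gf 0.0
tray 554 ((0.5709726810455322, 0.08461783826351166), (0.17326326668262482, 0.16952723264694214), 9.975786209106445) spot off mm [ 0.97268105 -2.08216174]
bar n 219 [ 0.0201 -0.0005  0.2196] ends Y -0.052 0.054 tilt -0.001345587587873176
```

View pics/top2.png

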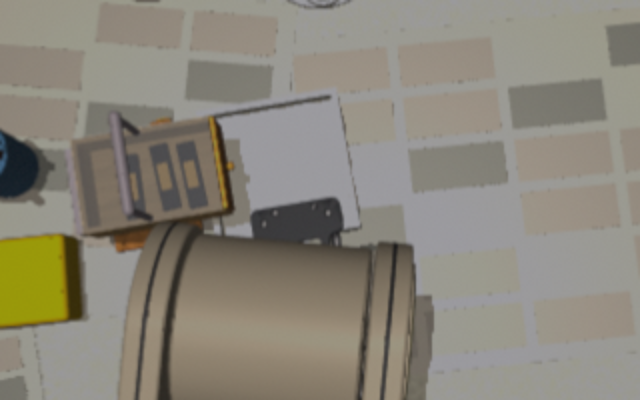

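The tray stands within about 2 mm of the spot, squared, and the caddy is still level. Next, the closed finger goes behind the bar.

Call:
{"api": "drive_tool", "payload": {
  "moves": [0,30,26,0,0,0,0,0,30,26,0,0,0,0,0,30,26,0,0,0,0,0,30,26,0,0,0,0,0,30,26,0,0,0,0,0,30,26,0,0,0,0,0,20,26,0,0,0,0,0,0,0,0,0,0,0]
}}

```text
t: 8.1
tool_pos: [0.5448, 0.2467, 0.4503]
orientation: [-2.015, -2.408, 0.003]
force: [-0.3, 0.3, 0.1]
opening: 0.0004
gripper_force: 0.0
```

```bash
python3 g.py .5424 .2443 .358
```

```text
t 8.1 pos [0.5448 0.2467 0.4503] yaw 100.15 zax [-0.002 -0.    -1.   ] F [-0.3  0.3  0.1] op 0.0004 gf 0.0
shift mm [-2.  -2.5 92.3]
```

Call:
{"api": "drive_tool", "payload": {
  "moves": [0,0,-2,30,0,0,0,0,0,0,40,0,0,0,0,0,0,22,0,0,0,0,0,0,0,0,0,0,0,-3,0,0,0,0,0,0,-3,0,0,0,0,0,0,-3,0,0,0,0,0,0,0,0,0,0,0,0]
}}

```text
t: 8.9
tool_pos: [0.5428, 0.2339, 0.3627]
orientation: [2.019, 2.405, 0.003]
force: [0.5, -0.5, 0.1]
opening: 0.0007
gripper_force: 0.0
```

```bash
python3 g.py; python3 look.py
```

```text
t 8.9 pos [0.5428 0.2339 0.3627] yaw 99.97 zax [ 0.003  0.001 -1.   ] F [ 0.5 -0.5  0.1] op 0.0007 gf 0.0
tray 807 ((0.5705530047416687, 0.08480197936296463), (0.17332430183887482, 0.16999292373657227), 10.049853324890137) spot off mm [ 0.55300474 -1.89802064]
bar n 33 [0.0175 0.027  0.2184] ends Y -0.052 0.054 tilt 0.016706732868918772
```

Call:
{"api": "drive_tool", "payload": {
  "moves": [0,-4,0,0,0,0,0,0,-5,0,0,0,0,0,0,-5,0,0,0,0,0,0,-5,0,0,0,0,0,0,-5,0,0,0,0,0,0,-5,0,0,0,0,0,0,-5,0,0,0,0,0,0,-5,0,0,0,0,0]
}}

```text
t: 9.75
tool_pos: [0.5491, 0.1954, 0.3608]
orientation: [-2.019, -2.406, 0.0]
force: [0.5, 2.8, -0.2]
opening: 0.0003
gripper_force: 1.1
```

```bash
cat >> look.py <<'E'
s=robot.read_state();p=s["tool_pos"][:2]-O;fx=p@np.array([-.173,.985])
print("finger x",fx.round(4),"tilt by finger",np.arcsin(-(fx-.014)/.1365)+.147 if 1 else 0)
E
python3 g.py; python3 look.py
```

```text
t 9.75 pos [0.5491 0.1954 0.3608] yaw 99.99 zax [-0. -0. -1.] F [ 0.5  2.8 -0.2] op 0.0003 gf 1.1
tray 809 ((0.5704436898231506, 0.08491437137126923), (0.17314231395721436, 0.17018550634384155), 10.048249244689941) spot off mm [ 0.44368982 -1.78562863]
bar n 10 [-0.0199  0.0291  0.2185] ends Y -0.05 0.051 tilt 0.29520321832071267
finger x 0.0001 tilt by finger 0.24916739295978854
```

Call:
{"api": "drive_tool", "payload": {
  "moves": [0,-3,0,0,0,0,0,0,-3,0,0,0,0,0,0,-3,0,0,0,0,0,0,-3,0,0,0,0,0,0,-3,0,0,0,0,0,0,-2,0,0,0,0,0,0,0,0,0,0,0,0,0,0,0,0,0,0,0]
}}

```text
t: 10.6
tool_pos: [0.552, 0.1791, 0.3611]
orientation: [-2.02, -2.406, 0.0]
force: [-0.6, 1.3, -0.6]
opening: 0.0004
gripper_force: 1.0
```

```bash
python3 g.py; python3 look.py; cat > v.py <<'E'
import sys
from h import *;from plant import robot
c=robot.read_camera("top");s=robot.read_camera("scene")
a=cv2.resize(c["color"][180:300,150:310,::-1],(440,330),interpolation=2)
b=cv2.resize(s["color"][170:290,280:410,::-1],(358,330),interpolation=2)
cv2.imwrite("pics/"+sys.argv[1],cv2.hconcat([a,b]))
E
python3 v.py v1.png
```

```text
t 10.6 pos [0.552  0.1791 0.3611] yaw 99.99 zax [-0.  0. -1.] F [-0.6  1.3 -0.6] op 0.0004 gf 1.0
tray 807 ((0.5707771182060242, 0.08494094014167786), (0.17386437952518463, 0.1701633483171463), 10.011091232299805) spot off mm [ 0.77711821 -1.75905986]
bar n 88 [0.0598 0.0243 0.1626] ends Y -0.048 0.053 tilt -0.5089827057952223
finger x -0.0158 tilt by finger 0.3668108396746751
```

View pics/v1.png

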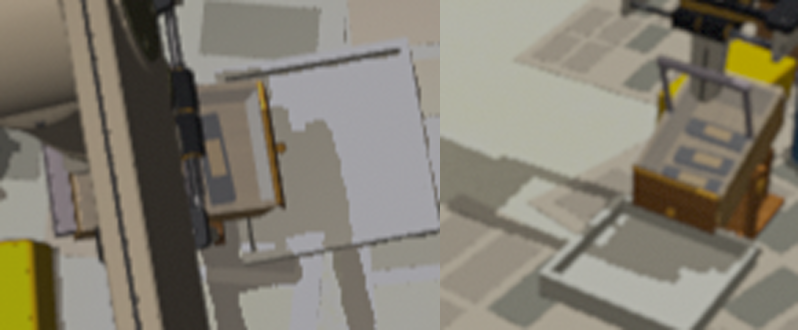

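At about 0.39 rad the flap hangs ajar and all three sticks are still in the caddy (scene half, around (700,155)). I'll tip a little further.

Call:
{"api": "drive_tool", "payload": {
  "moves": [0,-3,0,0,0,0,0,0,-3,0,0,0,0,0,0,-2,0,0,0,0,0,0,-2,0,0,0,0,0,0,-2,0,0,0,0,0,0,0,0,0,0,0,0,0,0,0,0,0,0,0,0,0,0,0,0,0,0]
}}

```text
t: 11.55
tool_pos: [0.5541, 0.1673, 0.3612]
orientation: [2.019, 2.407, 0.0]
force: [0.0, 1.2, 0.5]
opening: 0.0007
gripper_force: 0.8
```

```bash
cat >> look.py <<'E'
n=(X<-.035)&(X>-.19)&(abs(Y)<.078)&(z>.012)&(z<.06)&(c["color"].max(2)<75)
k,l,stt,ce=cv2.connectedComponentsWithStats(n.astype(np.uint8))
for i in range(1,k):
  if stt[i,4]>30: print("dark",stt[i,4],[float(np.median(q[l==i]).round(3)) for q in(X,Y,z)],rect(np.c_[X[l==i],Y[l==i]])[1])
E
python3 g.py; python3 look.py;python3 v.py v2.png
```

```text
t 11.55 pos [0.5541 0.1673 0.3612] yaw 100.0 zax [ 0.  0. -1.] F [0.  1.2 0.5] op 0.0007 gf 0.8
tray 844 ((0.5705554485321045, 0.08476103842258453), (0.17297789454460144, 0.16990850865840912), 10.006878852844238) spot off mm [ 0.55544853 -1.93896158]
bar n 194 [0.0507 0.0211 0.1651] ends Y -0.048 0.053 tilt -0.4169576416226769
finger x -0.0278 tilt by finger 0.45792601582347947
dark 244 [-0.108, -0.007, 0.019] (0.019124239683151245, 0.07316473871469498)
dark 65 [-0.085, 0.028, 0.034] (0.010300722904503345, 0.043642766773700714)
```

View pics/v2.png

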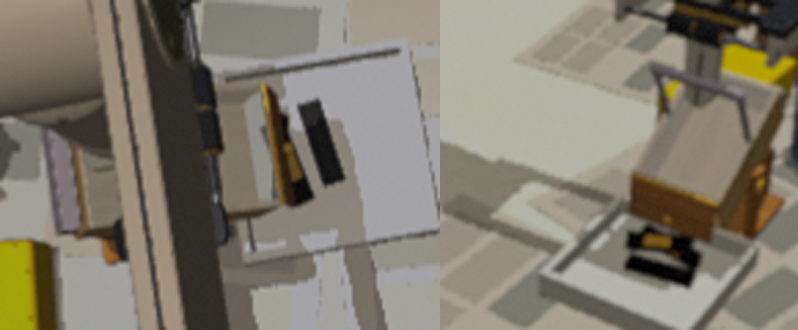

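At about 0.48 rad the caddy's floor looks bare in the scene half. One stick lies in the tray, a second leans under the flap, and a third is perhaps at the lip. I'll tip slightly more and dwell.

Call:
{"api": "drive_tool", "payload": {
  "moves": [0,0,0,0,0,0,0,0,0,0,0,0,0,0,0,-2,0,0,0,0,0,0,-2,0,0,0,0,0,0,-2,0,0,0,0,0,0,0,0,0,0,0,0,0,0,0,0,0,0,0,0,0,0,0,0,0,0]
}}

```text
t: 12.5
tool_pos: [0.5551, 0.1614, 0.361]
orientation: [-2.019, -2.406, 0.0]
force: [-0.8, 2.2, -0.9]
opening: 0.0004
gripper_force: 1.0
```

```bash
python3 g.py; python3 look.py;python3 v.py v3.png
```

```text
t 12.5 pos [0.5551 0.1614 0.361 ] yaw 100.0 zax [-0. -0. -1.] F [-0.8  2.2 -0.9] op 0.0004 gf 1.0
tray 1016 ((0.5705203413963318, 0.0848398357629776), (0.17348594963550568, 0.17003999650478363), 10.02939224243164) spot off mm [ 0.5203414  -1.86016424]
bar n 354 [0.0511 0.0168 0.1634] ends Y -0.032 0.053 tilt -0.4308238690526447
finger x -0.0338 tilt by finger 0.5047290483192924
dark 512 [-0.097, -0.002, 0.022] (0.046662867069244385, 0.08253758400678635)
```

View pics/v3.png

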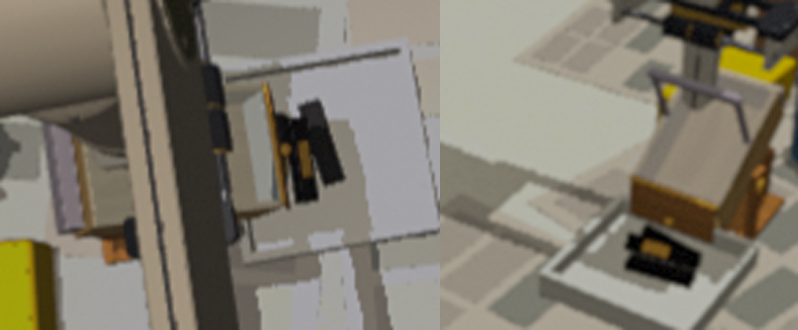

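All three sticks are out (top half, (285–345, 100–200)) and the caddy's floor is bare. I'll let it down slowly.

Call:
{"api": "drive_tool", "payload": {
  "moves": [0,3,0,0,0,0,0,0,4,0,0,0,0,0,0,4,0,0,0,0,0,0,4,0,0,0,0,0,0,4,0,0,0,0,0,0,4,0,0,0,0,0,0,4,0,0,0,0,0,0,4,0,0,0,0,0]
}}

```text
t: 13.45
tool_pos: [0.5497, 0.1923, 0.3611]
orientation: [-2.019, -2.407, -0.0]
force: [-0.3, 2.3, 0.5]
opening: 0.0004
gripper_force: 0.9
```

Call:
{"api": "drive_tool", "payload": {
  "moves": [0,4,0,0,0,0,0,0,4,0,0,0,0,0,0,4,0,0,0,0,0,0,4,0,0,0,0,0,0,4,0,0,0,0,0,0,3,0,0,0,0,0,0,3,0,0,0,0,0,0,3,0,0,0,0,0]
}}

```text
t: 14.25
tool_pos: [0.5445, 0.2207, 0.3607]
orientation: [-2.019, -2.406, 0.001]
force: [-0.4, 1.9, -1.8]
opening: 0.0001
gripper_force: 1.0
```

Call:
{"api": "drive_tool", "payload": {
  "moves": [0,3,0,0,0,0,0,0,3,0,0,0,0,0,0,3,0,0,0,0,0,0,4,0,0,0,0,0,0,4,0,0,0,0,0,0,4,0,0,0,0,0,0,0,0,0,0,0,0]
}}

```text
t: 14.95
tool_pos: [0.541, 0.2416, 0.3612]
orientation: [2.019, 2.407, 0.0]
force: [0.0, 0.1, -0.7]
opening: 0.0003
gripper_force: 0.0
```

```bash
python3 g.py; python3 look.py
```

```text
t 14.95 pos [0.541  0.2416 0.3612] yaw 100.02 zax [ 0.  0. -1.] F [ 0.   0.1 -0.7] op 0.0003 gf 0.0
tray 1160 ((0.5704793334007263, 0.08486957103013992), (0.1732606589794159, 0.17011812329292297), 9.996926307678223) spot off mm [ 0.4793334  -1.83042897]
bar n 166 [0.0186 0.0032 0.2195] ends Y -0.052 0.053 tilt 0.009350107267939445
finger x 0.0474 tilt by finger -0.10028039157551544
dark 603 [-0.091, -0.0, 0.025] (0.06168309971690178, 0.0831495001912117)
```

The caddy is level and the force is zero. I'll lift clear and check.

Call:
{"api": "drive_tool", "payload": {
  "moves": [0,5,0,-20,0,0,0,0,0,0,-35,0,0,0,0,0,0,-35,0,0,0,0,0,-40,0,0,0,0,0,0,-40,0,0,0,0,0,0,-40,0,0,0,0,0,0,-40,0,0,0,0,0,0,0,0,0,0,0]
}}

```text
t: 15.8
tool_pos: [0.3793, 0.2177, 0.451]
orientation: [-2.018, -2.407, 0.0]
force: [0.4, 0.5, -0.2]
opening: 0.0008
gripper_force: 0.0
```

```bash
python3 g.py; python3 look.py;python3 v.py v4.png
```

```text
t 15.8 pos [0.3793 0.2177 0.451 ] yaw 100.06 zax [-0.  0. -1.] F [ 0.4  0.5 -0.2] op 0.0008 gf 0.0
tray 1144 ((0.57033771276474, 0.08491244167089462), (0.17282406985759735, 0.1703406423330307), 9.965843200683594) spot off mm [ 0.33771276 -1.78755833]
bar n 226 [1.990e-02 2.000e-04 2.196e-01] ends Y -0.052 0.054 tilt 0.00024982002046097795
finger x 0.052 tilt by finger -0.1352074864604256
dark 601 [-0.092, -0.001, 0.025] (0.061848364770412445, 0.08409552276134491)
```

View pics/v4.png

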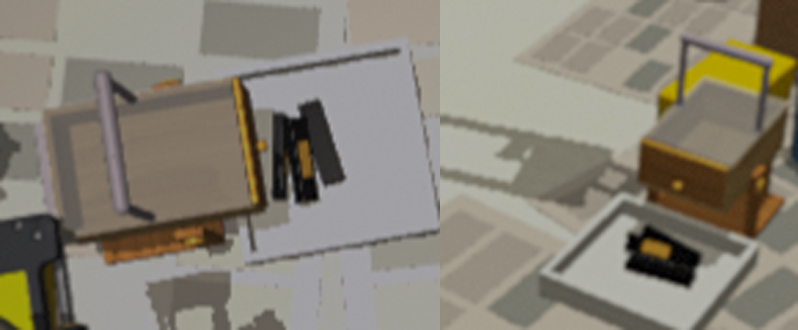

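The caddy is empty and level with its flap shut. The three sticks are in the tray at (275–345, 100–205), and the gripper is clear.

```bash
python3 -c "
from plant import robot;print(robot.close_job())"
```

```text
the job is handed in; nothing more can be done
None
```

I handed the job in at about 16 s, well under the 72 s limit; the result was not reported back. The last picture showed all three sticks in the tray about 2 mm off the spot, the caddy empty and level with its flap shut, and the gripper clear of everything.

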